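# Load the instrument steriliser and start it

## Robot

A 7-joint arm with a two-finger parallel gripper is mounted at the origin on a cart in front of the work surface, level with it; the furniture and walls round the work are solid. World frame = base frame: x ahead of the robot, y to its left, z up, the work surface at z = 0. Lengths are in m, angles in rad, forces in N, time in s.
With the tool pointing down it reaches from about 0.4 to 0.85 m from the base axis. Payload 4.5 kg.
Tool frame: the origin (TCP) lies at the very end of the fingers, on their centre line; the grasp point (between the pads) lies 19 mm behind it; z points along the fingers, y is the line along which they close (so a half turn about z gives the same grasp; the last joint's range is limited). The gripper opens to 85 mm and grips with 20 to 120 N. Pads are 22 mm wide; open, the fingers measure 114 mm over their backs; the gripper's body (76 mm by 85 mm) begins 54 mm behind the grasp point. The pads swing forward as they close: fully open they stand 13 mm farther back than shut.
Start: joints at [1.32, 0.689, -0.195, 1.565, 0.157, 0.902, -0.215], TCP at [0.176, -0.6, 0.231] pointing down, gripper open.
Joint ranges: [-3.01, 3.01], [-0.46, 2.08], [-1.47, 1.51], [0.13, 2.56], [-1, 4.14], [0.04, 2.09], [-2.66, 2.66]. Speed limits (rad/s): [2.57, 2.57, 3.14, 3.14, 3.14, 3.14, 3.14].

## Interface

Orientations are given as a unit quaternion [x, y, z, w].
In Python, from station import bot, imaging gives the robot as it stands. The module is installed in compiled form; this text tells all that it offers.
- The arm moves only by the tool jog_arm, never from a script. Its argument "rows" is a list of rows, each a list of 7 numbers: the shift along the world's x, y, z in cm, then the turn, a rotation vector about the world's x, y, z in rad, then the opening, from -1 (shut) to 1 (fully open). A call has exactly 10 rows; each row shifts and turns the commanded pose from where the row before left it; what a row does not reach is not made up. A row lasts 1/10 s, in which the tool goes at most 50 mm and 8.59 degrees, less where a joint would pass 70% of its speed; a pose out of reach is approached as far as the arm can. A call with a gripper value outside its range is refused whole. The fingers move at their own pace and stop on an object; "newtons" is the grip in N (left out, the last holds). Time passes only in rows, so rows that do not move let the fingers close, or fill a call up. It gives the time, the measured TCP pose, the force, the opening and the grip force at its end, in the units of the state.
- bot.state(): the state, without advancing time (a new reading comes with each control period).
- imaging.grab_frame(name): name is "scene" or "top" or "wrist"; returns (picture, depth): 384x512x3 uint8, blue, green, red; 384x512 float32, m along the optical axis (not along the pixel's ray), 0 where there is no reading.
- imaging.camera_model(name): a dict with "camera_matrix" (3x3 intrinsics, pixels), "distortion" ([k1, k2, p1, p2, k3] as OpenCV has them; the pictures are not rectified), "rvec" (rotation vector, rad) and "tvec" (3), from world to camera coordinates, as OpenCV has them. Camera axes: x right, y down, z forward; pixel columns grow to the right and rows downward; lengths in m; the calibration is good to about 2 mm. A picture is of the moment at which its call begins: read the wrist's pose just before it. camera_model takes no time and is no camera call; for the wrist camera it gives the pose at the moment of the call.
- bot.hand_in(): hands the job in; it is judged then, once.
The state is a dict: "time_s": time; "joint_positions": joint angles; "dq": joint speeds; "effort": joint torques, N m; "tcp_pos": TCP position; "tcp_rot": TCP orientation; "ft_force": force on the tool from outside, world axes, zero at the start; "wrist_torque": the same for the moment, N m; "finger_gap": finger opening in m; "grip_force": force on a finger pad.
Only numpy, scipy, OpenCV 4.12 (cv2) and the standard library are available. Lean on these libraries where they do the work, as an engineer would, in place of code of your own. Each camera call takes 0.05 s, during which the arm holds its last target. There are 200 camera calls.

## Task

Sterilise the instruments: open the steriliser's lid, pull every steel spatula out of the upright holder and lay it in the steriliser's tray together with the forceps that lie on the worktop; then shut the lid fully and, only once it is shut, press the start button all the way down and let it go. Leave the black marker pen standing in the holder and do not disturb the bottle or the tape roll.

Things in the scene. Friction and masses are not known exactly. Their poses are not given: they have to be found in the camera images.
- steriliser: white box fixed on the worktop: an open tray 170 mm (own x) by 220 mm (own y) outside, 60 mm high, walls 6 mm, floor 6 mm thick (inside 158 x 208 x 54 mm deep), and joined to its -y side a solid control block, 170 x 72 mm, 60 mm high. Origin under the tray's centre at worktop level; own z up, own -x is the front, toward the robot.
- tray_floor (a point): centre of the tray's inner floor; axes as the steriliser's
- lid (a joint): angle of the white flat lid (172 x 220 x 10 mm, 0.2 kg) in rad: 0 shut, grows as its front edge swings up and away from the robot, at most 1.8 (upright at 1.57). It is shut at the start. Stiff hinge (friction 0.35 N m): the lid stays where it is left
- lid_hinge (a point): middle of the lid's hinge line on the tray's far rim, at the level of the lid's underside; the hinge line is the steriliser's own y axis through this point
- lid_handle (a point): middle of the lid's steel bar handle: a round bar 10 mm thick, 90 mm long along y, its axis 35 mm above the lid's top; it turns with the lid; shut, it lies 148 mm in front of the hinge line and 45 mm above it
- start (a joint): start button travel in m: 0 released, 0.007 fully down
- start_top (a point): centre of the top face of the start button, a white round push button 30 mm across in a dark housing on top of the control block; it is pressed straight down, fully down takes 5 N, and springs back
- holder: grey block fixed on the worktop, 112 mm (own x) by 102 mm (own y), 70 mm high, with five square wells 22 mm wide, 62 mm deep: one in its middle and four centred at own x = +-35 mm, y = +-30 mm. Origin under its centre, own z up. Each spatula and the pen stands loosely in a well of its own; which is where varies
- spatula_1_center (a point): lab spatula of bare steel, 150 mm long: handle 86 mm long, 10 x 12 mm across, blade 66 mm long, 16 x 4 mm across, 45 g. This point lies at its middle (75 mm from either end; 9 mm up the handle from the blade). Own z runs from blade to handle end; the handle is 12 mm thick along own y and 10 mm along own x. Stands blade down in a well of the holder (own z up), its top about 88 mm above the holder's top. Absent in some starts (None).
- spatula_2_center (a point): lab spatula of bare steel, 150 mm long: handle 86 mm long, 10 x 12 mm across, blade 66 mm long, 16 x 4 mm across, 45 g. This point lies at its middle (75 mm from either end; 9 mm up the handle from the blade). Own z runs from blade to handle end; the handle is 12 mm thick along own y and 10 mm along own x. Stands blade down in a well of the holder (own z up), its top about 88 mm above the holder's top. Absent in some starts (None).
- spatula_3_center (a point): lab spatula of bare steel, 150 mm long: handle 86 mm long, 10 x 12 mm across, blade 66 mm long, 16 x 4 mm across, 45 g. This point lies at its middle (75 mm from either end; 9 mm up the handle from the blade). Own z runs from blade to handle end; the handle is 12 mm thick along own y and 10 mm along own x. Stands blade down in a well of the holder (own z up), its top about 88 mm above the holder's top. Absent in some starts (None).
- spatula_4_center (a point): lab spatula of bare steel, 150 mm long: handle 86 mm long, 10 x 12 mm across, blade 66 mm long, 16 x 4 mm across, 45 g. This point lies at its middle (75 mm from either end; 9 mm up the handle from the blade). Own z runs from blade to handle end; the handle is 12 mm thick along own y and 10 mm along own x. Stands blade down in a well of the holder (own z up), its top about 88 mm above the holder's top. Absent in some starts (None).
- forceps_center (a point): dark steel forceps (tweezers) lying flat on the worktop, 122 mm long along own y, 14 mm wide along own x at the middle, 10 mm high, narrower at the ends; this point lies at the middle, 5 mm up
- pen_center (a point): middle of the black marker pen, 128 mm long, 15 mm thick, standing in a well of the holder (own z along the pen, upright); it must stay there
- bottle: white capped plastic bottle, 48 mm across, 112 mm high, standing on the worktop; bystander; origin under its centre
- tape: roll of beige tape, 68 mm across, 19 mm high, lying flat; bystander; origin under its centre
Mind the look-alikes: they are no part of the job. What is shaped like the part that bears spatula_4_center but yellow is not meant.

How it is judged:
On the way, in this order (a step that is already met when the one before it is completed fails the run):
1. the lid is opened (value of joint lid above 1.2 rad), for 0.2 s.
2. every spatula and the forceps are in the tray (x of spatula_1_center in the frame of steriliser between -0.079 and 0.079 m and y of spatula_1_center in the frame of steriliser between -0.104 and 0.104 m and z of spatula_1_center in the frame of steriliser between 0 and 0.056 m and x of spatula_2_center in the frame of steriliser between -0.079 and 0.079 m and y of spatula_2_center in the frame of steriliser between -0.104 and 0.104 m and z of spatula_2_center in the frame of steriliser between 0 and 0.056 m and x of spatula_3_center in the frame of steriliser between -0.079 and 0.079 m and y of spatula_3_center in the frame of steriliser between -0.104 and 0.104 m and z of spatula_3_center in the frame of steriliser between 0 and 0.056 m and x of spatula_4_center in the frame of steriliser between -0.079 and 0.079 m and y of spatula_4_center in the frame of steriliser between -0.104 and 0.104 m and z of spatula_4_center in the frame of steriliser between 0 and 0.056 m and x of forceps_center in the frame of steriliser between -0.079 and 0.079 m and y of forceps_center in the frame of steriliser between -0.104 and 0.104 m and z of forceps_center in the frame of steriliser between 0 and 0.056 m), for 0.2 s.
3. the lid is shut over them (all of step 2 and value of joint lid below 0.06 rad), for 0.2 s.
4. the start button is pressed fully down (value of joint lid below 0.06 rad and value of joint start above 0.0058 m), for 0.05 s.
5. the button is released (value of joint start below 0.0015 m), for 0.2 s.
At the end, for the whole second after the job is handed in: All spatulas that are present and the forceps lie inside the tray (their middles within its walls and below the rim), the lid is shut (below 0.06 rad), the start button has been pressed at least 5.8 mm and is up again (below 1.5 mm), and the pen stands in the holder (tilt below 0.35 rad) (all of step 3 and value of joint start below 0.0015 m and horizontal distance between pen_center and holder below 0.065 m and height (world z) of pen_center below 0.09 m and angle between pen_center's own z axis and vertical below 0.35 rad); the robot touches nothing.
It fails at once if the start button is pressed while the lid is not shut (value of joint start above 0.004 m and value of joint lid above 0.15 rad).
It fails at once if the bottle or the tape roll is moved by more than 40 mm (distance of any of bottle, tape from where it was at the start of the episode above 0.04 m).
Of spatula_1, spatula_2, spatula_3, spatula_4 only 3 to 4 are there at a start; the rules pass over those that are not, and their reading is None.
At some moment in a run one of forceps may be knocked a few centimetres aside while the robot is not near it.
Once in a run the grip may slacken for a moment while it holds something.
It also fails if it takes over 208 s, if anything falls off the work surface, if the arm or the gripper's body presses on something with over 40 N, if the wrist force passes 120 N, or if a joint passes its speed limit or range.

## Working session

There is one attempt and no reset: what is moved stays moved. The work goes in short steps, Python scripts to look and compute and a tool call to move; the robot and the scene stay as the last step left them, time stands still between calls to the robot, and variables do not carry over. Pictures are saved under pics/ and viewed, at most 14 in all, crops included, and the job is handed in when it is done.

Besides the shell and the picture viewer there is one more tool, called after "Call:" as a command line: name --pt "numbers of a row" for each row, then --argument value for the rest. jog_arm: Moves the arm, as the interface text tells. Its arguments: {"type":"object","properties":{"rows":{"type":"array","items":{"type":"array","items":{"type":"number"}}},"newtons":{"type":"number"}},"required":["rows"]}

```bash
mkdir -p pics; cat > h.py <<'E'
import numpy as np, cv2
from station import bot, imaging
def cam(n):
    m=imaging.camera_model(n); R=cv2.Rodrigues(np.array(m['rvec'],float))[0]
    return np.array(m['camera_matrix'],float),np.array(m['distortion'],float),R,np.array(m['tvec'],float).ravel()
def ray(c,uv):
    K,D,R,t=c; p=cv2.undistortPoints(np.array(uv,float).reshape(-1,1,2),K,D).reshape(-1,2)
    d=np.c_[p,np.ones(len(p))]@R; return -R.T@t,d
def onz(c,uv,z):
    o,d=ray(c,uv); return o+d*((z-o[2])/d[:,2])[:,None]
def cloud(c,dep):
    h,w=dep.shape; v,u=np.mgrid[:h,:w]; o,d=ray(c,np.c_[u.ravel(),v.ravel()])
    return (o+d*dep.reshape(-1,1)).reshape(h,w,3)
def proj(c,P):
    K,D,R,t=c; return cv2.projectPoints(np.array(P,float).reshape(-1,3),R,t,K,D)[0].reshape(-1,2)
E
python3 - <<'E'
from h import *
for n in('scene','top'):
    p,d=imaging.grab_frame(n); cv2.imwrite(f'pics/{n}0.png',cv2.resize(p,(800,600))); np.savez(f'{n}0.npz',p=p,d=d)
    c=cam(n); print(n,-c[2].T@c[3],c[2][2],c[0][0,0])
s=bot.state(); print(s)
E
```

```text
scene [1.1778449  0.306819   0.57586367] [-0.67169654 -0.56032892 -0.48461868] 439.92700977523623
top [ 0.43637568 -0.21209329  1.08495107] [ 0.0779345  -0.02306619 -0.99669161] 355.05511433615726
{'time_s': 0.1, 'joint_positions': array([ 1.31980917,  0.68990725, -0.19452046,  1.56624898,  0.1572962 ,
        0.90245391, -0.2150926 ]), 'dq': array([-8.66311813e-04, -2.79675191e-03,  6.80984493e-05, -9.17275814e-04,
        7.02344925e-04,  7.33925286e-04, -1.42849279e-05]), 'effort': array([-3.91398557e-03, -5.40605843e+01, -1.27159841e+00, -1.58986723e+01,
        9.38908925e-03,  4.45744416e-03, -1.14919624e-05]), 'tcp_pos': array([ 0.17539576, -0.59928731,  0.23055739]), 'tcp_rot': array([ 9.89872953e-01,  1.41953775e-01, -1.69132469e-04, -7.95950748e-04]), 'ft_force': array([ 0.26338803, -0.01338422,  0.48686978]), 'wrist_torque': array([ 0.0391618 ,  0.02702635, -0.01800637]), 'grip_force': 0.0, 'finger_gap': 0.08576581536645361}
```

View pics/scene0.png

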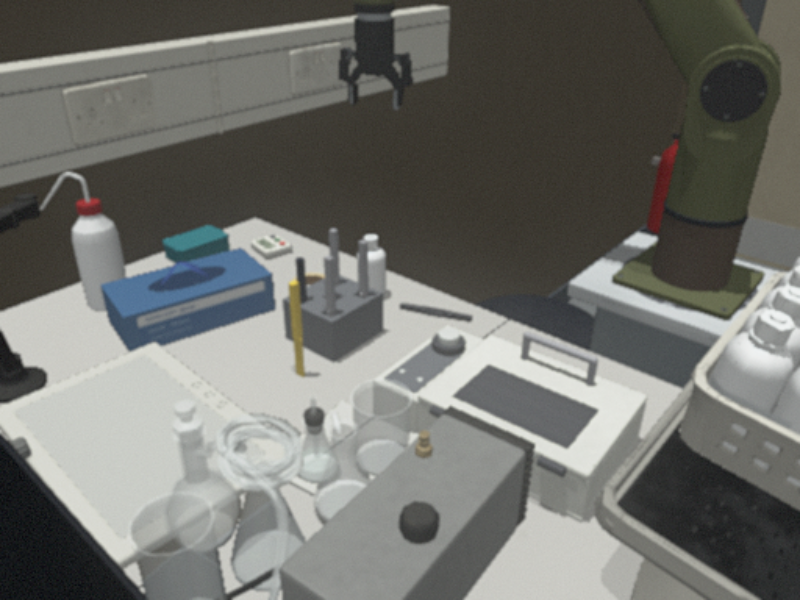

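View pics/top0.png

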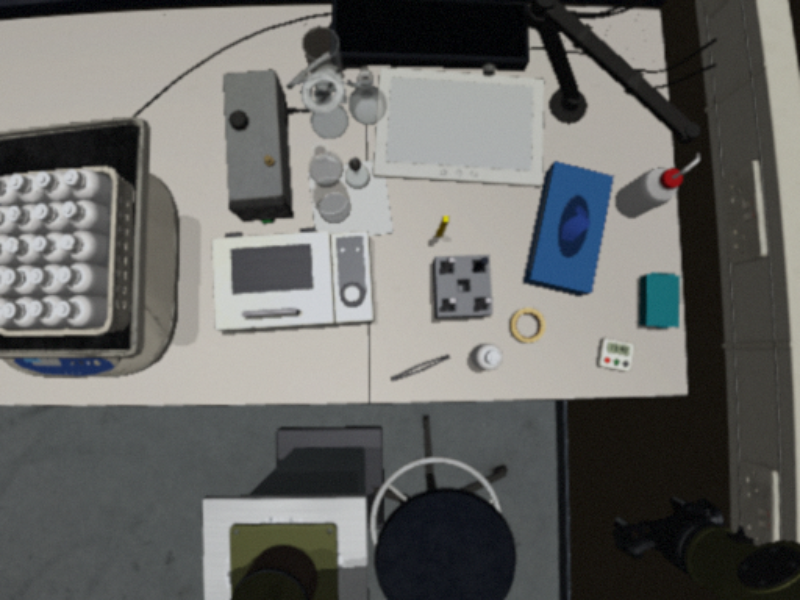

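```bash
python3 - <<'E'
from h import *
s=800/512
z=np.load('top0.npz');c=cam('top'); d=z['d']; C=cloud(c,d)
def pt(n,uv,h):
    uv=np.array(uv)/s; q=onz(c,[uv],h)[0]; u,v=uv.round().astype(int); print(n,q.round(3),'depthpt',C[v,u].round(3))
for n,uv,h in [('lidTL',(214,238),.07),('blkTR',(370,232),.06),('blkBR',(373,322),.06),('lidBL',(217,331),.07),('lidTR',(331,233),.07),('lidBR',(334,325),.07),('lidmid',(274,280),.07),('hL',(244,314),.105),('hR',(298,312),.105),('btn',(352,295),.075),
 ('holTL',(434,258),.07),('holTR',(490,257),.07),('holBR',(491,318),.07),('holBL',(437,319),.07),('holmid',(470,300),.07),('f1',(391,379),.005),('f2',(449,356),.005),('bottle',(487,356),.112),('tape',(527,325),.01),('yel',(446,218),.14),('table',(420,340),0)]: pt(n,uv,h)
p=z['p']; a=p[150:215,265:330]; a=cv2.resize(a,None,fx=9,fy=9,interpolation=cv2.INTER_CUBIC)
cv2.imwrite('pics/holtop.png',a)
q=np.load('scene0.npz')['p'][140:245,170:300]; cv2.imwrite('pics/holsc.png',cv2.resize(q,None,fx=5,fy=5,interpolation=cv2.INTER_CUBIC))
E
```

```text
lidTL [0.644 0.112 0.07 ] depthpt [0.645 0.112 0.07 ]
blkTR [ 0.652 -0.178  0.06 ] depthpt [ 0.665 -0.177  0.005]
blkBR [ 0.483 -0.181  0.06 ] depthpt [ 0.486 -0.18  -0.   ]
lidBL [0.471 0.105 0.07 ] depthpt [0.472 0.125 0.003]
lidTR [ 0.649 -0.106  0.07 ] depthpt [ 0.652 -0.105  0.06 ]
lidBR [ 0.478 -0.11   0.07 ] depthpt [ 0.481 -0.104  0.002]
lidmid [ 0.563 -0.     0.07 ] depthpt [0.564 0.    0.071]
hL [0.499 0.046 0.105] depthpt [0.498 0.043 0.116]
hR [ 0.501 -0.05   0.105] depthpt [ 0.501 -0.048  0.084]
btn [ 0.533 -0.144  0.075] depthpt [ 0.531 -0.144  0.085]
holTL [ 0.599 -0.296  0.07 ] depthpt [ 0.6   -0.297  0.066]
holTR [ 0.6   -0.401  0.07 ] depthpt [ 0.613 -0.415  0.001]
holBR [ 0.486 -0.399  0.07 ] depthpt [ 0.488 -0.411 -0.   ]
holBL [ 0.486 -0.299  0.07 ] depthpt [ 0.49  -0.306  0.004]
holmid [ 0.52  -0.361  0.07 ] depthpt [ 0.521 -0.362  0.068]
f1 [ 0.375 -0.213  0.005] depthpt [ 0.373 -0.212  0.002]
f2 [ 0.417 -0.326  0.005] depthpt [ 0.417 -0.325  0.01 ]
bottle [ 0.418 -0.382  0.112] depthpt [ 0.417 -0.383  0.111]
tape [ 0.475 -0.481  0.01 ] depthpt [ 0.475 -0.482  0.001]
yel [ 0.658 -0.313  0.14 ] depthpt [ 0.654 -0.31   0.151]
table [ 0.449 -0.271  0.   ] depthpt [ 0.448 -0.271  0.005]
```

View pics/holsc.png

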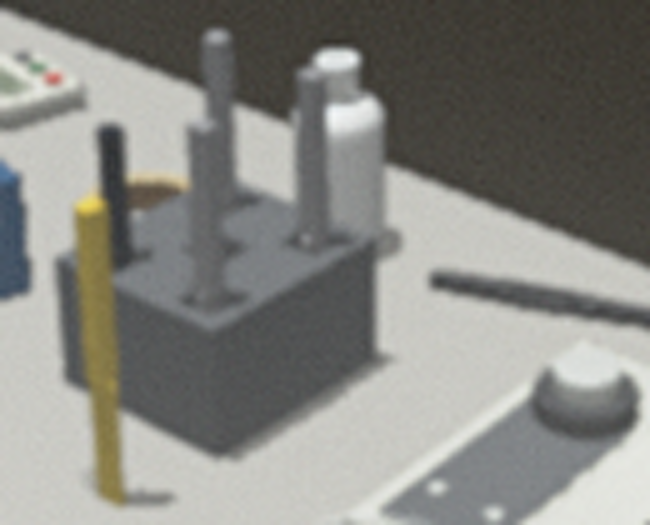

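View pics/holtop.png

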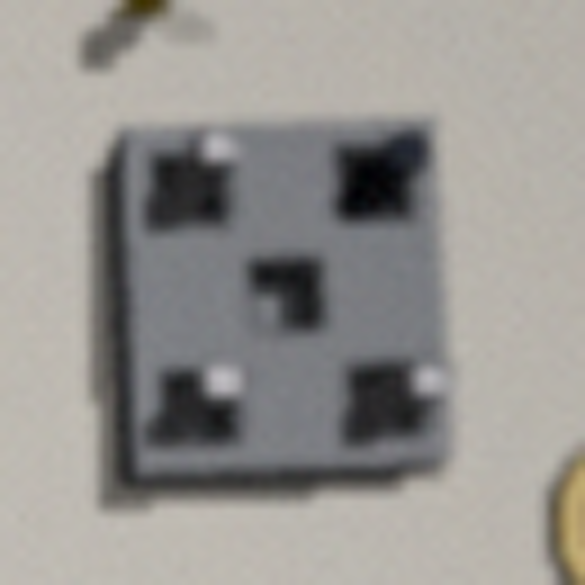

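Holder: spatulas stand in three corner wells (near-left, near-right and far-left, seen from the robot), and the pen is in the far-right well. The yellow look-alike stands on the bench. I'll move above the holder and look from the wrist.

Call:
jog_arm --pt "3 2.5 2 0 0 0.132 1" --pt "3 2.5 2 0 0 0.132 1" --pt "3 2.5 2 0 0 0.132 1" --pt "3 2.5 2 0 0 0.132 1" --pt "3 2.5 2 0 0 0.132 1" --pt "3 2.5 2 0 0 0.132 1" --pt "3 2.5 1 0 0 0.132 1" --pt "3 2.5 1 0 0 0.132 1" --pt "3 2.5 0 0 0 0.132 1" --pt "3 2.5 0 0 0 0.132 1" --newtons 30

```text
time_s: 1.1
tcp_pos: [0.4765, -0.3488, 0.3714]
tcp_rot: [0.693, 0.721, -0.0, 0.0]
ft_force: [-0.5, -0.4, 0.5]
finger_gap: 0.0854
grip_force: 0.0
```

```bash
cat >> h.py <<'E'
def st():
    s=bot.state(); from scipy.spatial.transform import Rotation as Ro
    M=Ro.from_quat(s['tcp_rot']).as_matrix()
    print('t',round(s['time_s'],2),'tcp',s['tcp_pos'].round(4),'ty',M[:,1].round(3),'tz',M[:,2].round(3),'gap',round(s['finger_gap'],4),'grip',round(s['grip_force'],1),'F',s['ft_force'].round(1),'q',s['joint_positions'].round(2)); return s
def shot(n,k):
    st(); c=cam(n); p,d=imaging.grab_frame(n); np.savez(f'{k}.npz',p=p,d=d,R=c[2],t=c[3],K=c[0],D=c[1]); return p,d,c
E
python3 - <<'E'
from h import *
p,d,c=shot('wrist','w1'); cv2.imwrite('pics/w1.png',cv2.resize(p,(800,600))); print(-c[2].T@c[3],c[2][2])
E
```

```text
t 1.1 tcp [ 0.4765 -0.3488  0.3714] ty [ 0.999  0.039 -0.   ] tz [-0. -0. -1.] gap 0.0854 grip 0.0 F [-0.5 -0.4  0.5] q [ 0.89  0.55 -0.59  1.45  0.32  1.23  0.3 ]
[ 0.47343778 -0.27295127  0.51411965] [ 0.01003195 -0.29649485 -0.95498176]
```

View pics/w1.png

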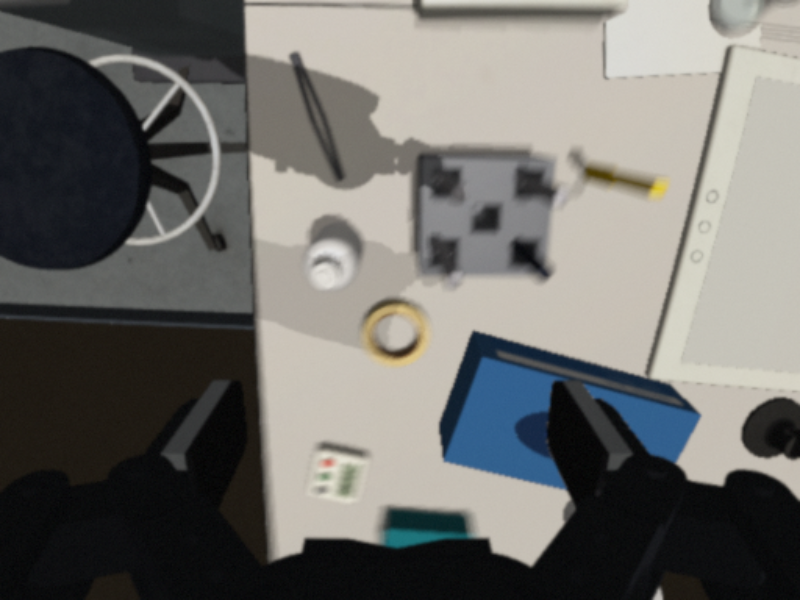

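Wrist view confirms it: middle well (485,218) is empty, spatulas near (440,175), (445,265) and (530,180), pen at (530,260), forceps (318,115). Now measure.

```bash
cat > meas.py <<'E'
from h import *
def load(k):
    z=np.load(k+'.npz'); return z['p'],z['d'],(z['K'],z['D'],z['R'],z['t']) if 'R' in z else cam(k[:-1])
def sticks(k,zs=((.135,.17),(.08,.11))):
    p,d,c=load(k); C=cloud(c,d)
    for lo,hi in zs:
        m=(C[...,2]>lo)&(C[...,2]<hi)&(C[...,0]>.45)&(C[...,0]<.63)&(C[...,1]>-.43)&(C[...,1]<-.26)&(d>0)
        n,l,s,ce=cv2.connectedComponentsWithStats(m.astype(np.uint8))
        for i in range(1,n):
            if s[i,4]<4: continue
            q=C[l==i]; print(k,lo,s[i,4],'mean',q.mean(0).round(4),'std',q.std(0).round(4),'uv',ce[i].round(1),'bgr',p[l==i].mean(0).round())
E
python3 - <<'E'
from meas import *
for k in('w1','top0','scene0'): sticks(k)
p,d,c=load('scene0');C=cloud(c,d)
p,d,c=load('w1');C=cloud(c,d)
m=(p.max(2)<95)&(abs(C[...,0]-.4)<.07)&(abs(C[...,1]+.27)<.09)&(C[...,2]<.03)&(C[...,2]>.004)
q=C[m];print('forc',len(q),q[:,:2].mean(0),np.percentile(q[:,2],[50,90]),cv2.minAreaRect((q[:,:2]*1000).astype(np.float32)))
m=(abs(C[...,2]-.07)<.006)&(C[...,0]>.45)&(C[...,0]<.63)&(C[...,1]>-.43)&(C[...,1]<-.26)
q=C[m];print('hold',cv2.minAreaRect((q[:,:2]*1000).astype(np.float32)),np.median(q[:,2]))
E
```

```text
w1 0.135 139 mean [ 0.5138 -0.3166  0.1546] std [0.0031 0.0035 0.0061] uv [290.3 124.9] bgr [93. 92. 93.]
w1 0.135 177 mean [ 0.5826 -0.3173  0.153 ] std [0.0031 0.0036 0.007 ] uv [353.6 128.2] bgr [129. 130. 133.]
w1 0.135 142 mean [ 0.5135 -0.3769  0.1535] std [0.003  0.0037 0.0069] uv [286.2 178.9] bgr [136. 139. 143.]
w1 0.135 71 mean [ 0.5848 -0.3764  0.1362] std [0.0029 0.0031 0.0006] uv [345.2 176.6] bgr [106. 107. 110.]
w1 0.08 30 mean [ 0.5117 -0.3141  0.0933] std [0.0027 0.0034 0.0078] uv [283.6 116.6] bgr [50. 50. 51.]
w1 0.08 71 mean [ 0.5802 -0.3163  0.0955] std [0.0021 0.0036 0.0089] uv [338.6 121.1] bgr [54. 53. 54.]
w1 0.08 55 mean [ 0.5125 -0.3745  0.0949] std [0.0031 0.0028 0.0087] uv [281.4 164.3] bgr [53. 53. 54.]
w1 0.08 78 mean [ 0.5817 -0.3733  0.0957] std [0.0026 0.0029 0.0088] uv [335.  165.7] bgr [33. 31. 30.]
top0 0.135 24 mean [ 0.5829 -0.3181  0.1539] std [0.0032 0.0037 0.0059] uv [288.7 166.1] bgr [128. 125. 126.]
top0 0.135 8 mean [ 0.5841 -0.3781  0.137 ] std [0.0027 0.0029 0.0015] uv [310.  166.4] bgr [58. 50. 47.]
top0 0.135 22 mean [ 0.5126 -0.3179 
[... 1083 characters left out ...]
0.374   0.0946] std [0.003  0.0015 0.0081] uv [215.4 171.1] bgr [115. 115. 115.]
scene0 0.08 71 mean [ 0.5177 -0.3158  0.0951] std [0.0025 0.0038 0.009 ] uv [232.5 178.7] bgr [105. 105. 104.]
scene0 0.08 56 mean [ 0.5879 -0.3729  0.0952] std [0.0029 0.003  0.009 ] uv [193.4 181.8] bgr [71. 72. 71.]
scene0 0.08 71 mean [ 0.5873 -0.3146  0.0947] std [0.0027 0.0034 0.0087] uv [211.5 190.1] bgr [103. 102. 101.]
forc 442 [ 0.39763311 -0.26594569] [0.0095705  0.01097129] ((398.87628173828125, -268.4228820800781), (13.25517463684082, 118.62896728515625), 22.469520568847656)
hold ((549.333740234375, -348.24273681640625), (112.0539321899414, 102.31280517578125), 1.1715822219848633) 0.0700278314658764
```

Call:
jog_arm --pt "0.3 3 -1 0 0 0 1" --pt "0.3 3 -1 0 0 0 1" --pt "0.3 3 -1 0 0 0 1" --pt "0.3 3 -1 0 0 0 1" --pt "0.3 3 -1 0 0 0 1" --pt "0.3 3 -1 0 0 0 1" --pt "0.3 3 -1 0 0 0 1" --pt "0.2 3 -1 0 0 0 1" --pt "0 3 -1 0 0 0 1" --pt "0 3 -1 0 0 0 1"

```text
time_s: 2.15
tcp_pos: [0.4982, -0.049, 0.2706]
tcp_rot: [0.695, 0.719, -0.0, -0.0]
ft_force: [-0.2, -0.1, 0.4]
finger_gap: 0.0855
grip_force: 0.0
```

```bash
python3 - <<'E'
from meas import *
shot('wrist','w2')
def rect(n,C,m,k=True):
    q=C[m]
    if k: # largest comp
        nn,l,s,_=cv2.connectedComponentsWithStats(m.astype(np.uint8)); i=1+s[1:,4].argmax(); q=C[l==i]
    print(n,len(q),cv2.minAreaRect((q[:,:2]*1000).astype(np.float32)),np.median(q[:,2]).round(4))
for k in('w2','top0'):
    p,d,c=load(k);C=cloud(c,d); x,y,z=C[...,0],C[...,1],C[...,2]; a=(d>.15)&(x>.4)&(x<.7)&(y>-.22)&(y<.16)
    rect(k+' lid',C,a&(abs(z-.07)<.004)); rect(k+' blk',C,a&(abs(z-.06)<.004)&(y<-.1)&(y>-.2))
    rect(k+' handle',C,a&(z>.095)&(z<.12)); rect(k+' btn',C,a&(z>.078)&(z<.095)&(y<-.1)&(y>-.2))
E
```

```text
t 2.15 tcp [ 0.4982 -0.049   0.2706] ty [ 0.999  0.033 -0.001] tz [-0.001 -0.    -1.   ] gap 0.0855 grip 0.0 F [-0.2 -0.1  0.4] q [ 0.38  0.52 -0.58  1.87  0.37  0.86 -0.35]
w2 lid 33999 ((568.6376953125, 0.318756103515625), (180.3502197265625, 210.3502655029297), 2.9034805297851562) 0.0713
w2 blk 5857 ((569.9411010742188, -141.85452270507812), (168.7974090576172, 68.85282897949219), 2.743110418319702) 0.0607
w2 handle 2672 ((694.1529541015625, 25.72519302368164), (13.885703086853027, 101.35539245605469), 1.53597891330719) 0.1142
w2 btn 546 ((535.5219116210938, -141.74667358398438), (28.70990753173828, 28.77655601501465), 32.49292755126953) 0.0831
top0 lid 4211 ((568.075439453125, 4.571327209472656), (181.58755493164062, 221.05624389648438), 2.9654502868652344) 0.0707
top0 blk 1167 ((569.66796875, -141.51788330078125), (169.6584014892578, 72.46566009521484), 2.7390496730804443) 0.06
top0 handle 182 ((694.0301513671875, 23.799659729003906), (12.281878471374512, 99.52072143554688), 0.3028740882873535) 0.1151
top0 btn 87 ((534.3720092773438, -143.79161071777344), (27.988012313842773, 27.891942977905273), 26.8309383392334) 0.0823
```

```bash
python3 - <<'E'
from meas import *
for k in('w2','top0'):
    p,d,c=load(k);C=cloud(c,d); x,y,z=C[...,0],C[...,1],C[...,2]
    q=C[(d>.05)&(x>.46)&(x<.55)&(abs(y)<.07)&(z>.09)&(z<.125)]; print(k,len(q),cv2.minAreaRect((q[:,:2]*1000).astype(np.float32)),q.mean(0),np.percentile(q[:,2],[5,50,95]))
E
```

```text
w2 1229 ((502.2331237792969, 2.3475379943847656), (9.692517280578613, 98.29554748535156), 2.3912365436553955) [0.50233082 0.00470539 0.1100524 ] [0.10743021 0.1102802  0.1119593 ]
top0 128 ((501.6366271972656, 0.104583740234375), (9.882518768310547, 96.5565414428711), 3.104553461074829) [ 5.01425620e-01 -1.55556967e-04  1.09461263e-01] [0.10540114 0.10936248 0.11299445]
```

Call:
jog_arm --pt "0.1 1.25 -1 0 0 0.005 0.2" --pt "0.1 1.25 -1 0 0 0.005 0.2" --pt "0.1 1.25 -1 0 0 0.005 0.2" --pt "0.1 1.25 -1 0 0 0 0.2" --pt "0 0 -2.5 0 0 0 0.2" --pt "0 0 -2.5 0 0 0 0.2" --pt "0 0 -2.5 0 0 0 0.2" --pt "0 0 -2.5 0 0 0 0.2" --pt "0 0 -2.5 0 0 0 0.2" --pt "0 0 -2 0 0 0 0.2"

```text
time_s: 3.2
tcp_pos: [0.5021, -0.0003, 0.0848]
tcp_rot: [0.69, 0.724, -0.001, -0.0]
ft_force: [0.6, -0.6, 0.3]
finger_gap: 0.0511
grip_force: 0.0
```

Call:
jog_arm --pt "0 0 0 0 0 0 0.2" --pt "0 0 0 0 0 0 -1" --pt "0 0 0 0 0 0 -1" --pt "0 0 0 0 0 0 -1" --pt "0 0 0 0 0 0 -1" --pt "0 0 0 0 0 0 -1" --pt "0 0 0 0 0 0 -1" --pt "0 0 0 0 0 0 -1" --pt "0 0 0 0 0 0 -1" --pt "0 0 0 0 0 0 -1" --newtons 20

```text
time_s: 4.2
tcp_pos: [0.5033, 0.0001, 0.0873]
tcp_rot: [0.69, 0.724, 0.001, 0.001]
ft_force: [-0.5, -0.8, 6.6]
finger_gap: 0.0093
grip_force: 19.8
```

Call:
jog_arm --pt "0.4 0 1.1 0 0 0 -1" --pt "0.45 0.05 1.1 0 0 0 -1" --pt "0.55 0 1 0 0 0 -1" --pt "0.6 0.05 1 0 0 0 -1" --pt "0.7 0 0.9 0 0 0 -1" --pt "0.75 0.05 0.9 0 0 0 -1" --pt "0.85 0 0.8 0 0 0 -1" --pt "0.85 0.05 0.8 0 0 0 -1" --pt "0.95 0.05 0.7 0 0 0 -1" --pt "0.95 0.05 0.6 0 0 0 -1"

```text
time_s: 5.2
tcp_pos: [0.5677, 0.0032, 0.1752]
tcp_rot: [0.689, 0.725, -0.004, -0.003]
ft_force: [-10.2, 0.2, 8.6]
finger_gap: 0.0093
grip_force: 20.4
```

Call:
jog_arm --pt "1 0.05 0.5 0 0 0 -1" --pt "1.05 0.05 0.5 0 0 0 -1" --pt "1.1 0.05 0.4 0 0 0 -1" --pt "1.1 0.05 0.3 0 0 0 -1" --pt "1.15 0.05 0.2 0 0 0 -1" --pt "1.15 0.05 0.15 0 0 0 -1" --pt "1.15 0.05 0 0 0 0 -1" --pt "1.15 0.05 0 0 0 0 -1" --pt "1.15 0.05 -0.15 0 0 0 -1" --pt "1.15 0.05 -0.2 0 0 0 -1"

```text
time_s: 6.2
tcp_pos: [0.6836, 0.0089, 0.1926]
tcp_rot: [0.689, 0.724, -0.001, -0.001]
ft_force: [-2.9, 0.4, 3.9]
finger_gap: 0.0089
grip_force: 21.2
```

```bash
python3 - <<'E'
from h import *
p,d,c=shot('scene','s1'); cv2.imwrite('pics/s1.png',cv2.resize(p,(800,600)))
E
```

```text
t 6.2 tcp [0.6836 0.0089 0.1926] ty [ 0.999  0.05  -0.002] tz [-0.003  0.001 -1.   ] gap 0.0089 grip 21.2 F [-2.9  0.4  3.9] q [ 0.17  0.85 -0.51  1.39  0.45  1.02 -0.39]
```

View pics/s1.png

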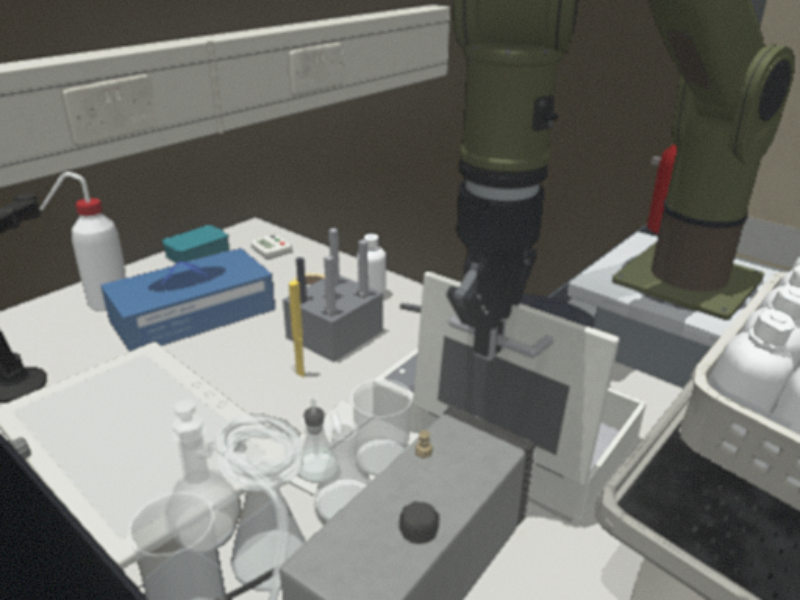

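The lid stands nearly upright; handle in grip at (490,335). Release and go to the forceps.

Call:
jog_arm --pt "0 0 0 0 0 0 -0.5" --pt "0 0 0 0 0 0 -0.5" --pt "0 0 0 0 0 0 -0.5" --pt "0 0 1 0 0 0 -0.5" --pt "0 0 3 0 0 0 -0.5" --pt "0 0 3 0 0 0 -0.5" --pt "0 0 3 0 0 0 -0.5" --pt "0 0 3 0 0 0 -0.5" --pt "-3 -3 1 0 0 0 -0.5" --pt "-3 -3 0 0 0 0 -0.2"

```text
time_s: 7.25
tcp_pos: [0.6254, -0.0508, 0.3353]
tcp_rot: [0.689, 0.725, 0.002, 0.002]
ft_force: [-0.6, -1.8, 0.2]
finger_gap: 0.0334
grip_force: 0.0
```

Call:
jog_arm --pt "-2.5 -2.5 0 0 0 0.04 0" --pt "-2.5 -2.5 0 0 0 0.04 0" --pt "-2.5 -2.5 0 0 0 0.04 0.2" --pt "-2.5 -2.5 0 0 0 0.04 0.2" --pt "-2.5 -2 -1.5 0 0 0.04 0.2" --pt "-2.5 -2 -1.5 0 0 0.04 0.2" --pt "-2.5 -2 -1.5 0 0 0.04 0.2" --pt "-2.5 -2 -1.5 0 0 0.03 0.2" --pt "-1.5 -2 -1.5 0 0 0.03 0.2" --pt "-1.5 -2 -1.5 0 0 0 0.2"

```text
time_s: 8.25
tcp_pos: [0.3938, -0.2729, 0.2427]
tcp_rot: [0.557, 0.831, -0.0, 0.001]
ft_force: [0.6, -0.4, -0.4]
finger_gap: 0.0513
grip_force: 0.0
```

```bash
cat >> meas.py <<'E'
def forceps(k,x0=.4,y0=-.27,w=.12):
    p,d,c=load(k);C=cloud(c,d)
    m=(p.max(2)<100)&(abs(C[...,0]-x0)<w)&(abs(C[...,1]-y0)<w)&(C[...,2]<.03)&(C[...,2]>.004)&(d>.1)
    m=cv2.morphologyEx(m.astype(np.uint8),cv2.MORPH_CLOSE,np.ones((9,9)))
    n,l,s,_=cv2.connectedComponentsWithStats(m); i=1+s[1:,4].argmax(); q=C[(l==i)&(C[...,2]<.03)&(p.max(2)<100)]
    uv=np.argwhere(l==i)[:,::-1]; P=onz(c,uv,.006)
    print('forceps',len(q),'z',np.percentile(q[:,2],[50,95]).round(4),'rect',cv2.minAreaRect((P[:,:2]*1000).astype(np.float32)))
E
python3 - <<'E'
from meas import *
p,d,c=shot('wrist','w3'); cv2.imwrite('pics/w3.png',p); forceps('w3')
shot('top','top1'); p,d,c=load('top1'); C=cloud(c,d); x,y,z=C[...,0],C[...,1],C[...,2]
q=C[(d>0)&(x>.58)&(x<.72)&(abs(y-.005)<.1)&(z>.1)&(z<.26)]; print('lid pts',len(q),np.percentile(q,[2,50,98],0).round(3).tolist())
E
```

```text
t 8.25 tcp [ 0.3938 -0.2729  0.2427] ty [0.925 0.38  0.   ] tz [ 0.001 -0.001 -1.   ] gap 0.0513 grip 0.0 F [ 0.6 -0.4 -0.4] q [ 0.94  0.55 -0.66  1.97  0.47  0.79  0.39]
forceps 614 z [0.0175 0.0287] rect ((498.6703796386719, -346.8843688964844), (104.70182037353516, 35.85822296142578), 75.40403747558594)
t 8.3 tcp [ 0.3889 -0.2766  0.2401] ty [ 0.928  0.373 -0.007] tz [-0.007 -0.002 -1.   ] gap 0.0511 grip 0.0 F [-3.3 -2.9 -2.2] q [ 0.94  0.55 -0.66  1.97  0.47  0.79  0.39]
lid pts 1435 [[0.637, -0.089, 0.104], [0.646, 0.013, 0.199], [0.716, 0.098, 0.234]]
```

View pics/w3.png

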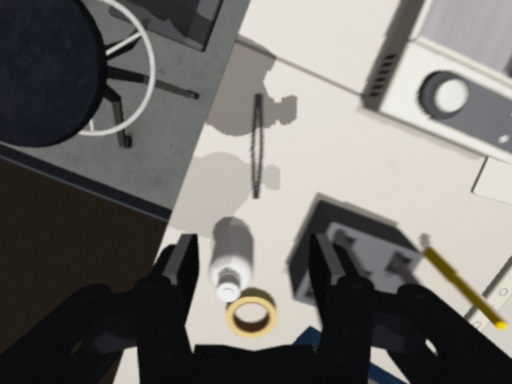

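Forceps at px (258,95)–(256,197), unmoved; the mask caught the holder shadow, so I'll restrict it.

```bash
python3 - <<'E'
from meas import *
p,d,c=load('w3'); m=np.zeros(d.shape,np.uint8); m[88:205,240:275]=(p.max(2)<80)[88:205,240:275]
n,l,s,_=cv2.connectedComponentsWithStats(cv2.morphologyEx(m,cv2.MORPH_CLOSE,np.ones((7,7)))); i=1+s[1:,4].argmax()
P=onz(c,np.argwhere(l==i)[:,::-1],.006); print(s[i],cv2.minAreaRect((P[:,:2]*1000).astype(np.float32)))
C=cloud(c,d); print(np.percentile(C[(l==i)&(m>0)][:,2],[5,50,95]))
E
```

```text
[253  94   9  38 259] ((381.1913146972656, -233.10020446777344), (8.996410369873047, 40.747005462646484), 22.235469818115234)
[8.80041716e-05 9.12353088e-03 1.09709398e-02]
```

```bash
python3 - <<'E'
from meas import *
p,d,c=load('w3'); m=np.zeros(d.shape,np.uint8); g=p.max(2).astype(int); b=cv2.medianBlur(p.max(2),41).astype(int)
m[85:208,242:273]=((b-g)>45)[85:208,242:273]
P=onz(c,np.argwhere(m>0)[:,::-1],.006); print(m.sum(),cv2.minAreaRect((P[:,:2]*1000).astype(np.float32)), onz(c,[(258,94),(257,146),(256,198)],.006).round(4).tolist())
E
```

```text
746 ((396.4475402832031, -270.187255859375), (13.752937316894531, 120.96492004394531), 22.136184692382812) [[0.3744, -0.2139, 0.006], [0.3955, -0.2678, 0.006], [0.4184, -0.3265, 0.006]]
```

Call:
jog_arm --pt "0.5 0.4 -2 0 0 0 0.2" --pt "0 0 -3 0 0 0 0.2" --pt "0 0 -3 0 0 0 0.2" --pt "0 0 -3 0 0 0 0.2" --pt "0 0 -3 0 0 0 0.2" --pt "0 0 -3 0 0 0 0.2" --pt "0 0 -2 0 0 0 0" --pt "0 0 0 0 0 0 0" --pt "0 0 0 0 0 0 0" --pt "0 0 0 0 0 0 0"

```text
time_s: 9.35
tcp_pos: [0.4009, -0.2681, 0.0537]
tcp_rot: [0.557, 0.83, 0.0, 0.001]
ft_force: [0.4, -0.5, 0.3]
finger_gap: 0.0427
grip_force: 0.0
```

Call:
jog_arm --pt "-0.4 -0.2 -1 0 0 0 0" --pt "0 0 -2 0 0 0 0" --pt "0 0 -1 0 0 0 0" --pt "0 0 -0.9 0 0 0 0" --pt "0 0 0 0 0 0 -1" --pt "0 0 0 0 0 0 -1" --pt "0 0 0 0 0 0 -1" --pt "0 0 0 0 0 0 -1" --pt "0 0 0 0 0 0 -1" --pt "0 0 0 0 0 0 -1" --newtons 40

```text
time_s: 10.35
tcp_pos: [0.3963, -0.2702, 0.0043]
tcp_rot: [0.557, 0.83, 0.0, 0.001]
ft_force: [0.3, 0.5, 7.0]
finger_gap: 0.0125
grip_force: 40.0
```

Call:
jog_arm --pt "0 0 1 0 0 0 -1" --pt "0 0 2 0 0 0 -1" --pt "0 0 2 0 0 0 -1" --pt "0 0 2 0 0 0 -1" --pt "0 0 2 0 0 0 -1" --pt "0 0 2 0 0 0 -1" --pt "0 0 2 0 0 0 -1" --pt "0 0 2 0 0 0 -1" --pt "0 0 0 0 0 0 -1" --pt "0 0 0 0 0 0 -1"

```text
time_s: 11.35
tcp_pos: [0.3954, -0.2702, 0.1536]
tcp_rot: [0.557, 0.83, -0.0, 0.0]
ft_force: [0.5, 0.1, -0.6]
finger_gap: 0.0126
grip_force: 43.3
```

Call:
jog_arm --pt "1.3 2.7 0 0 0 -0.034 -1" --pt "1.3 2.7 0 0 0 -0.034 -1" --pt "1.3 2.7 0 0 0 -0.034 -1" --pt "1.3 2.7 0 0 0 -0.034 -1" --pt "1.3 2.7 0 0 0 -0.034 -1" --pt "1.3 2.7 0 0 0 -0.034 -1" --pt "1.3 2.7 0 0 0 -0.034 -1" --pt "1.3 2.7 0 0 0 -0.034 -1" --pt "1.3 2.7 0 0 0 -0.034 -1" --pt "1.1 2.9 0 0 0 -0.034 -1"

```text
time_s: 12.35
tcp_pos: [0.5234, 0.0028, 0.1521]
tcp_rot: [0.69, 0.724, -0.001, -0.0]
ft_force: [0.4, -0.6, -0.1]
finger_gap: 0.0122
grip_force: 43.3
```

Call:
jog_arm --pt "0 0 -2 0 0 0 -1" --pt "0 0 -2 0 0 0 -1" --pt "0 0 -2 0 0 0 -1" --pt "0 0 -2 0 0 0 -1" --pt "0 0 -2 0 0 0 -1" --pt "0 0 -2 0 0 0 -1" --pt "0 0 -1 0 0 0 -1" --pt "0 0 -1 0 0 0 -1" --pt "0 0 0 0 0 0 -1" --pt "0 0 0 0 0 0 -1"

```text
time_s: 13.35
tcp_pos: [0.5236, 0.0021, 0.0135]
tcp_rot: [0.69, 0.724, -0.0, 0.0]
ft_force: [0.2, -0.4, 0.1]
finger_gap: 0.0122
grip_force: 43.3
```

Call:
jog_arm --pt "0 0 0 0 0 0 -0.4" --pt "0 0 0 0 0 0 -0.4" --pt "0 0 0 0 0 0 -0.4" --pt "0 0 1 0 0 0 -0.4" --pt "0 0 2 0 0 0 -0.4" --pt "0 0 3 0 0 0 -0.4" --pt "0 0 4 0 0 0 -0.4" --pt "0 0 4 0 0 0 -0.4" --pt "0 0 4 0 0 0 -0.4" --pt "0 0 4 0 0 0 -0.4"

```text
time_s: 14.35
tcp_pos: [0.5217, 0.0017, 0.2353]
tcp_rot: [0.689, 0.724, -0.001, -0.001]
ft_force: [0.8, -0.0, -1.1]
finger_gap: 0.0255
grip_force: 0.0
```

```bash
python3 - <<'E'
from h import *
p,d,c=shot('wrist','w4'); cv2.imwrite('pics/w4.png',p)
E
```

```text
t 14.35 tcp [0.5217 0.0017 0.2353] ty [ 0.999  0.049 -0.002] tz [-0.002 -0.001 -1.   ] gap 0.0255 grip 0.0 F [ 0.8 -0.  -1.1] q [ 0.22  0.58 -0.51  1.86  0.38  0.8  -0.44]
```

View pics/w4.png

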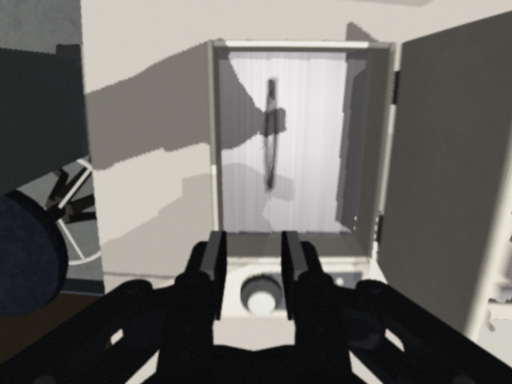

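Forceps lie in the tray at px (270,135). Now the near-left spatula.

Call:
jog_arm --pt "-0.1 -3.2 0.5 0 0 -0.005 0" --pt "-0.1 -3.2 0 0 0 -0.005 0" --pt "-0.1 -3.2 0 0 0 -0.005 0" --pt "-0.1 -3.2 0 0 0 -0.005 0" --pt "-0.1 -3.2 0 0 0 -0.005 0" --pt "-0.1 -3.2 0 0 0 -0.005 0.2" --pt "-0.1 -3.2 0 0 0 -0.005 0.2" --pt "-0.1 -3.2 0 0 0 -0.005 0.2" --pt "0 -3.2 0 0 0 -0.005 0.2" --pt "0 -3.1 0 0 0 0 0.2"

```text
time_s: 15.4
tcp_pos: [0.5138, -0.3178, 0.2383]
tcp_rot: [0.706, 0.708, -0.001, -0.001]
ft_force: [1.0, 0.3, -0.2]
finger_gap: 0.0512
grip_force: 0.0
```

Call:
jog_arm --pt "0 0 0 0 0 0 0.2" --pt "0 0 0 0 0 0 0.2" --pt "0 0 0 0 0 0 0.2" --pt "0 0 -1 0 0 0 0.2" --pt "0 0 -1 0 0 0 0.2" --pt "0 0 -1 0 0 0 0.2" --pt "0 0 -1 0 0 0 0.2" --pt "0 0 -1 0 0 0 0.2" --pt "0 0 0 0 0 0 0.2" --pt "0 0 0 0 0 0 0.2"

```text
time_s: 16.4
tcp_pos: [0.5156, -0.3168, 0.188]
tcp_rot: [0.706, 0.709, -0.0, -0.0]
ft_force: [0.6, -0.3, 0.5]
finger_gap: 0.0515
grip_force: 0.0
```

```bash
python3 - <<'E'
from meas import *
shot('top','top2');shot('wrist','w5'); sticks('w5');
E
```

```text
t 16.4 tcp [ 0.5156 -0.3168  0.188 ] ty [ 1.     0.004 -0.   ] tz [-0.  0. -1.] gap 0.0515 grip 0.0 F [ 0.6 -0.3  0.5] q [ 0.75  0.75 -0.48  1.66  0.44  0.84  0.08]
t 16.45 tcp [ 0.5159 -0.3169  0.1885] ty [1.    0.004 0.001] tz [ 0.001 -0.    -1.   ] gap 0.0513 grip 0.0 F [ 0.3 -0.   0. ] q [ 0.75  0.75 -0.49  1.66  0.44  0.84  0.08]
w5 0.135 545 mean [ 0.5149 -0.3148  0.1533] std [0.0028 0.0036 0.0068] uv [252.4 215.7] bgr [63. 62. 64.]
w5 0.135 686 mean [ 0.5829 -0.3153  0.1512] std [0.0029 0.0035 0.0074] uv [369.1 215.2] bgr [ 98.  97. 100.]
w5 0.135 553 mean [ 0.5145 -0.3748  0.1514] std [0.0029 0.0032 0.0073] uv [251.6 301.9] bgr [88. 90. 93.]
w5 0.08 158 mean [ 0.5147 -0.3117  0.0961] std [0.0029 0.0005 0.0085] uv [252.5 181.7] bgr [57. 56. 58.]
w5 0.08 275 mean [ 0.5822 -0.3141  0.0956] std [0.0028 0.0034 0.0087] uv [343.9 184.9] bgr [54. 54. 55.]
w5 0.08 236 mean [ 0.5144 -0.373   0.0957] std [0.0029 0.0006 0.0087] uv [251.9 256. ] bgr [54. 54. 55.]
```

Call:
jog_arm --pt "-0.05 0 -2 0 0 0 0.2" --pt "0 0 -2 0 0 0 0.2" --pt "0 0 -2 0 0 0 0.2" --pt "0 0 -2 0 0 0 0.2" --pt "0 0 -0.2 0 0 0 0.2" --pt "0 0 0 0 0 0 -1" --pt "0 0 0 0 0 0 -1" --pt "0 0 0 0 0 0 -1" --pt "0 0 0 0 0 0 -1" --pt "0 0 0 0 0 0 -1" --newtons 60

```text
time_s: 17.5
tcp_pos: [0.5161, -0.3172, 0.1076]
tcp_rot: [0.706, 0.708, 0.0, 0.001]
ft_force: [0.7, -0.1, 6.1]
finger_gap: 0.0093
grip_force: 58.9
```

Call:
jog_arm --pt "0 0 0 0 0 0 -1" --pt "0 0 1 0 0 0 -1" --pt "0 0 1 0 0 0 -1" --pt "0 0 2 0 0 0 -1" --pt "0 0 2 0 0 0 -1" --pt "0 0 2 0 0 0 -1" --pt "0 0 2 0 0 0 -1" --pt "0 0 2 0 0 0 -1" --pt "0 0 2 0 0 0 -1" --pt "0 0 2 0 0 0 -1"

```text
time_s: 18.5
tcp_pos: [0.5149, -0.3167, 0.2679]
tcp_rot: [0.706, 0.709, 0.0, 0.0]
ft_force: [0.8, -0.8, -0.9]
finger_gap: 0.0092
grip_force: 58.4
```

Call:
jog_arm --pt "0.6 3.3 0 0 0 0.005 -1" --pt "0.6 3.3 0 0 0 0.005 -1" --pt "0.6 3.3 0 0 0 0.005 -1" --pt "0.6 3.3 0 0 0 0.005 -1" --pt "0.6 3.3 0 0 0 0.005 -1" --pt "0.6 3.3 0 0 0 0.005 -1" --pt "0.6 3.3 0 0 0 0.005 -1" --pt "0.6 3.3 0 0 0 0.005 -1" --pt "0.6 3.3 0 0 0 0.005 -1" --pt "0.6 3 0 0 0 0 -1"

```text
time_s: 19.5
tcp_pos: [0.5751, 0.012, 0.2672]
tcp_rot: [0.689, 0.725, 0.0, 0.0]
ft_force: [0.6, -0.5, 0.5]
finger_gap: 0.0091
grip_force: 58.4
```

Call:
jog_arm --pt "0 0 0 0.087 0 0 -1" --pt "0 0 0 0.087 0 0 -1" --pt "0 0 0 0.087 0 0 -1" --pt "0 0 0 0.087 0 0 -1" --pt "0 0 0 0.087 0 0 -1" --pt "0 0 0 0.087 0 0 -1" --pt "0 0 0 0.087 0 0 -1" --pt "0 0 0 0.087 0 0 -1" --pt "0 0 0 0.087 0 0 -1" --pt "0 0 0 0.087 0 0 -1"

```text
time_s: 20.5
tcp_pos: [0.5754, 0.0092, 0.267]
tcp_rot: [0.625, 0.656, 0.307, -0.291]
ft_force: [-0.4, -0.1, -0.6]
finger_gap: 0.0091
grip_force: 58.4
```

```bash
python3 - <<'E'
from h import *
p,d,c=shot('scene','s2'); cv2.imwrite('pics/s2.png',p[60:380,150:])
E
```

```text
t 20.5 tcp [0.5754 0.0092 0.267 ] ty [0.999 0.031 0.039] tz [ 0.002  0.766 -0.643] gap 0.0091 grip 58.4 F [-0.4 -0.1 -0.6] q [ 0.83  0.98 -1.01  1.62 -0.11  0.94  0.19]
```

View pics/s2.png

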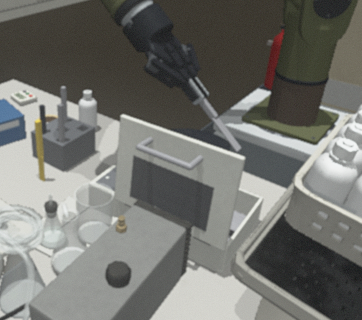

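Call:
jog_arm --pt "0 0 -2 0 0 0 -1" --pt "0 0 -2 0 0 0 -1" --pt "0 0 -2 0 0 0 -1" --pt "0 0 -2 0 0 0 -1" --pt "0 0 -2 0 0 0 -1" --pt "0 0 -2 0 0 0 -1" --pt "0 0 -2 0 0 0 -1" --pt "0 0 -2 0 0 0 -1" --pt "0 0 -1.5 0 0 0 -1" --pt "0 0 -1 0 0 0 -1"

```text
time_s: 21.55
tcp_pos: [0.5748, 0.0101, 0.0795]
tcp_rot: [0.626, 0.656, 0.305, -0.291]
ft_force: [-0.3, -0.8, 0.2]
finger_gap: 0.009
grip_force: 58.4
```

Call:
jog_arm --pt "0 0 -0.4 0 0 0 -1" --pt "0 0 0 0 0 0 -1" --pt "0 0 0 0 0 0 -0.4" --pt "0 0 0 0 0 0 -0.4" --pt "0 0 0 0 0 0 -0.4" --pt "0 0 0 0 0 0 -0.4" --pt "0 0 0 0 0 0 -0.4" --pt "0 0 2 0 0 0 -0.4" --pt "0 0 3 0 0 0 -0.4" --pt "0 0 4 0 0 0 -0.4"

```text
time_s: 22.55
tcp_pos: [0.5742, 0.01, 0.1668]
tcp_rot: [0.626, 0.656, 0.304, -0.292]
ft_force: [0.1, -0.9, -0.2]
finger_gap: 0.0256
grip_force: 0.0
```

Call:
jog_arm --pt "0 0 3 0 0 0 -0.4" --pt "0 0 2 -0.087 0 0 -0.4" --pt "0 0 2 -0.087 0 0 -0.4" --pt "0 0 0 -0.087 0 0 -0.4" --pt "0 0 0 -0.087 0 0 -0.4" --pt "0 0 0 -0.087 0 0 -0.4" --pt "0 0 0 -0.087 0 0 -0.4" --pt "0 0 0 -0.087 0 0 -0.4" --pt "0 0 0 -0.087 0 0 -0.4" --pt "0 0 0 -0.174 0 0 -0.4"

```text
time_s: 23.55
tcp_pos: [0.575, 0.0071, 0.2373]
tcp_rot: [0.691, 0.722, 0.007, -0.006]
ft_force: [0.0, -0.2, -0.7]
finger_gap: 0.0257
grip_force: 0.0
```

```bash
python3 - <<'E'
from h import *
p,d,c=shot('wrist','w6'); cv2.imwrite('pics/w6.png',p)
E
```

```text
t 23.55 tcp [0.575  0.0071 0.2373] ty [0.999 0.044 0.001] tz [ 0.     0.018 -1.   ] gap 0.0257 grip 0.0 F [ 0.  -0.2 -0.7] q [ 0.19  0.64 -0.46  1.71  0.33  0.87 -0.36]
```

View pics/w6.png

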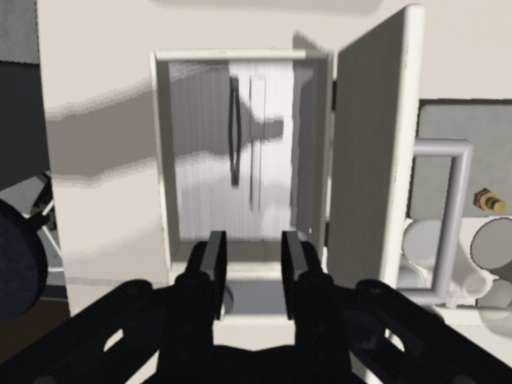

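Spatula lies flat in the tray at px (258,140), beside the forceps (235,130). Next, the near-right one.

Call:
jog_arm --pt "-0.6 -4.2 0 -0.018 0 -0.01 0.2" --pt "-0.6 -4.2 0 0 0 -0.01 0.2" --pt "-0.6 -4.2 0 0 0 -0.01 0.2" --pt "-0.6 -4.2 0 0 0 -0.01 0.2" --pt "-0.7 -4.2 0 0 0 -0.004 0.2" --pt "-0.7 -4.2 0 0 0 0 0.2" --pt "-0.7 -4.2 0 0 0 0 0.2" --pt "-0.8 -4.2 0 0 0 0 0.2" --pt "-0.8 -4.2 0 0 0 0 0.2" --pt "0 -0.6 0 0 0 0 0.2"

```text
time_s: 24.6
tcp_pos: [0.5104, -0.3815, 0.2365]
tcp_rot: [0.709, 0.705, 0.0, -0.002]
ft_force: [-1.3, -0.7, -0.8]
finger_gap: 0.0513
grip_force: 0.0
```

Call:
jog_arm --pt "0 0 0 0 0 0 0.2" --pt "0 0 -1 0 0 0 0.2" --pt "0 0 -2 0 0 0 0.2" --pt "0 0 -2 0 0 0 0.2" --pt "0 0 0 0 0 0 0.2" --pt "0 0 0 0 0 0 0.2" --pt "0 0 0 0 0 0 0.2" --pt "0 0 0 0 0 0 0.2" --pt "0 0 0 0 0 0 0.2" --pt "0 0 0 0 0 0 0.2"

```text
time_s: 25.6
tcp_pos: [0.5143, -0.374, 0.1878]
tcp_rot: [0.705, 0.709, 0.002, -0.002]
ft_force: [0.5, 0.2, 0.3]
finger_gap: 0.0514
grip_force: 0.0
```

```bash
python3 - <<'E'
from meas import *
shot('wrist','w7'); sticks('w7',((.135,.17),))
E
```

```text
t 25.6 tcp [ 0.5143 -0.374   0.1878] ty [1.    0.005 0.001] tz [ 0.001  0.006 -1.   ] gap 0.0514 grip 0.0 F [0.5 0.2 0.3] q [ 0.8   0.78 -0.45  1.56  0.4   0.89  0.22]
w7 0.135 729 mean [ 0.5824 -0.3166  0.1527] std [0.0029 0.0035 0.007 ] uv [383.  119.4] bgr [116. 116. 119.]
w7 0.135 299 mean [ 0.5851 -0.3764  0.1361] std [0.0033 0.0032 0.0006] uv [366.6 212.6] bgr [57. 49. 47.]
w7 0.135 553 mean [ 0.5145 -0.3757  0.1532] std [0.0028 0.0035 0.0068] uv [254.4 222.8] bgr [68. 68. 70.]
```

Call:
jog_arm --pt "0 -0.25 -2 -0.006 0 0 0.2" --pt "0 0 -2 0 0 0 0.2" --pt "0 0 -2 0 0 0 0.2" --pt "0 0 -2 0 0 0 0.2" --pt "0 0 -0.2 0 0 0 0.2" --pt "0 0 0 0 0 0 -1" --pt "0 0 0 0 0 0 -1" --pt "0 0 0 0 0 0 -1" --pt "0 0 0 0 0 0 -1" --pt "0 0 0 0 0 0 -1" --newtons 60

```text
time_s: 26.65
tcp_pos: [0.5149, -0.3768, 0.1066]
tcp_rot: [0.705, 0.709, 0.0, 0.001]
ft_force: [-1.0, 1.4, 5.6]
finger_gap: 0.0093
grip_force: 58.6
```

Call:
jog_arm --pt "0 0 0 0 0 0 -1" --pt "0 0 1 0 0 0 -1" --pt "0 0 1 0 0 0 -1" --pt "0 0 2 0 0 0 -1" --pt "0 0 2 0 0 0 -1" --pt "0 0 2 0 0 0 -1" --pt "0 0 2 0 0 0 -1" --pt "0 0 2 0 0 0 -1" --pt "0 0 2 0 0 0 -1" --pt "0 0 2 0 0 0 -1"

```text
time_s: 27.65
tcp_pos: [0.514, -0.3762, 0.2669]
tcp_rot: [0.705, 0.709, 0.0, 0.0]
ft_force: [0.1, -0.3, -0.6]
finger_gap: 0.0094
grip_force: 58.3
```

Call:
jog_arm --pt "0.4 3.9 0 0 0 0.005 -1" --pt "0.4 3.9 0 0 0 0.005 -1" --pt "0.4 3.9 0 0 0 0.005 -1" --pt "0.4 3.9 0 0 0 0.005 -1" --pt "0.4 3.9 0 0 0 0.005 -1" --pt "0.4 3.9 0 0 0 0.005 -1" --pt "0.5 3.9 0 0 0 0.005 -1" --pt "0.5 3.9 0 0 0 0.005 -1" --pt "0.5 3.9 0 0 0 0.005 -1" --pt "0.5 3.6 0 0 0 0 -1"

```text
time_s: 28.65
tcp_pos: [0.5581, 0.0128, 0.2662]
tcp_rot: [0.689, 0.725, 0.001, 0.0]
ft_force: [0.6, -0.8, -0.8]
finger_gap: 0.0096
grip_force: 58.5
```

Call:
jog_arm --pt "0 0 0 0.087 0 0 -1" --pt "0 0 0 0.087 0 0 -1" --pt "0 0 0 0.087 0 0 -1" --pt "0 0 0 0.087 0 0 -1" --pt "0 0 0 0.087 0 0 -1" --pt "0 0 0 0.087 0 0 -1" --pt "0 0 0 0.087 0 0 -1" --pt "0 0 0 0.087 0 0 -1" --pt "0 0 0 0.087 0 0 -1" --pt "0 0 0 0.087 0 0 -1"

```text
time_s: 29.65
tcp_pos: [0.5585, 0.0097, 0.266]
tcp_rot: [0.625, 0.657, 0.307, -0.29]
ft_force: [0.2, -0.1, -1.0]
finger_gap: 0.0091
grip_force: 58.5
```

Call:
jog_arm --pt "0 0 -2 0 0 0 -1" --pt "0 0 -2 0 0 0 -1" --pt "0 0 -2 0 0 0 -1" --pt "0 0 -2 0 0 0 -1" --pt "0 0 -2 0 0 0 -1" --pt "0 0 -2 0 0 0 -1" --pt "0 0 -2 0 0 0 -1" --pt "0 0 -2 0 0 0 -1" --pt "0 0 -1.5 0 0 0 -1" --pt "0 0 -1 0 0 0 -1"

```text
time_s: 30.65
tcp_pos: [0.5579, 0.0111, 0.0794]
tcp_rot: [0.625, 0.657, 0.305, -0.291]
ft_force: [-0.9, -4.7, 8.5]
finger_gap: 0.0092
grip_force: 59.6
```

Call:
jog_arm --pt "0 0 0 0 0 0 -1" --pt "0 0 0 0 0 0 -0.4" --pt "0 0 0 0 0 0 -0.4" --pt "0 0 0 0 0 0 -0.4" --pt "0 0 0 0 0 0 -0.4" --pt "0 0 0 0 0 0 -0.4" --pt "0 0 2 0 0 0 -0.4" --pt "0 0 3 0 0 0 -0.4" --pt "0 0 4 0 0 0 -0.4" --pt "0 0 3 0 0 0 -0.4"

```text
time_s: 31.65
tcp_pos: [0.5583, 0.0111, 0.2026]
tcp_rot: [0.625, 0.657, 0.306, -0.29]
ft_force: [0.2, 0.4, -0.1]
finger_gap: 0.0257
grip_force: 0.0
```

Call:
jog_arm --pt "0 0 2 -0.087 0 0 -0.4" --pt "0 0 2 -0.087 0 0 -0.4" --pt "0 0 0 -0.087 0 0 -0.4" --pt "0 0 0 -0.087 0 0 -0.4" --pt "0 0 0 -0.087 0 0 -0.4" --pt "0 0 0 -0.087 0 0 -0.4" --pt "0 0 0 -0.087 0 0 -0.4" --pt "0 0 0 -0.087 0 0 -0.4" --pt "0 0 0 -0.087 0 0 -0.4" --pt "0 0 0 -0.087 0 0 -0.4"

```text
time_s: 32.65
tcp_pos: [0.558, 0.011, 0.241]
tcp_rot: [0.689, 0.725, -0.001, 0.002]
ft_force: [-0.5, -0.4, -0.0]
finger_gap: 0.0257
grip_force: 0.0
```

```bash
python3 - <<'E'
from h import *
p,d,c=shot('wrist','w8'); cv2.imwrite('pics/w8.png',p)
E
```

```text
t 32.65 tcp [0.558 0.011 0.241] ty [0.999 0.05  0.001] tz [ 0.001 -0.003 -1.   ] gap 0.0257 grip 0.0 F [-0.5 -0.4 -0. ] q [ 0.14  0.61 -0.41  1.75  0.31  0.84 -0.36]
```

View pics/w8.png

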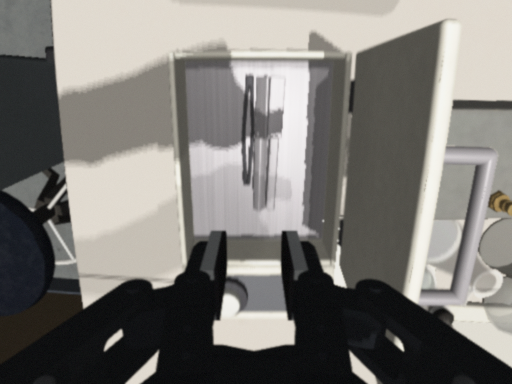

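Both spatulas lie flat at px (262,145) and (276,140). Now the far-left one.

Call:
jog_arm --pt "0.3 -3.6 0 0.003 0 -0.01 0.2" --pt "0.3 -3.6 0 0 0 -0.01 0.2" --pt "0.3 -3.6 0 0 0 -0.01 0.2" --pt "0.3 -3.6 0 0 0 -0.01 0.2" --pt "0.3 -3.6 0 0 0 -0.01 0.2" --pt "0.3 -3.6 0 0 0 0 0.2" --pt "0.3 -3.6 0 0 0 0 0.2" --pt "0.3 -3.6 0 0 0 0 0.2" --pt "0.1 -3.6 0 0 0 0 0.2" --pt "0 -0.4 0 0 0 0 0.2"

```text
time_s: 33.7
tcp_pos: [0.5809, -0.3248, 0.2394]
tcp_rot: [0.71, 0.704, -0.0, -0.0]
ft_force: [-0.9, 0.2, -0.1]
finger_gap: 0.0514
grip_force: 0.0
```

Call:
jog_arm --pt "0 0 0 0 0 0 0.2" --pt "0 0 -1 0 0 0 0.2" --pt "0 0 -2 0 0 0 0.2" --pt "0 0 -2.3 0 0 0 0.2" --pt "0 0 0 0 0 0 0.2" --pt "0 0 0 0 0 0 0.2" --pt "0 0 0 0 0 0 0.2" --pt "0 0 0 0 0 0 0.2" --pt "0 0 0 0 0 0 0.2" --pt "0 0 0 0 0 0 0.2"

```text
time_s: 34.7
tcp_pos: [0.5834, -0.3175, 0.1879]
tcp_rot: [0.707, 0.707, 0.001, -0.0]
ft_force: [0.2, 0.4, -0.2]
finger_gap: 0.0511
grip_force: 0.0
```

```bash
python3 - <<'E'
from meas import *
shot('wrist','w9'); sticks('w9',((.135,.17),))
E
```

```text
t 34.7 tcp [ 0.5834 -0.3175  0.1879] ty [ 1.    -0.     0.001] tz [ 0.001  0.003 -1.   ] gap 0.0511 grip 0.0 F [ 0.2  0.4 -0.2] q [ 0.63  0.81 -0.39  1.47  0.35  0.93  0.14]
w9 0.135 554 mean [ 0.5847 -0.3145  0.1533] std [0.0028 0.0036 0.0069] uv [256.4 215. ] bgr [63. 63. 64.]
w9 0.135 251 mean [ 0.5853 -0.3758  0.1362] std [0.0032 0.0033 0.0006] uv [257.  289.1] bgr [45. 38. 36.]
```

Call:
jog_arm --pt "0 0 -2 0 0 0 0.2" --pt "0 0 -2 0 0 0 0.2" --pt "0 0 -2 0 0 0 0.2" --pt "0 0 -2 0 0 0 0.2" --pt "0 0 -0.2 0 0 0 0.2" --pt "0 0 0 0 0 0 -1" --pt "0 0 0 0 0 0 -1" --pt "0 0 0 0 0 0 -1" --pt "0 0 0 0 0 0 -1" --pt "0 0 0 0 0 0 -1" --newtons 60

```text
time_s: 35.75
tcp_pos: [0.5839, -0.3177, 0.1067]
tcp_rot: [0.707, 0.707, 0.002, 0.0]
ft_force: [-0.2, -0.1, 5.7]
finger_gap: 0.009
grip_force: 58.6
```

Call:
jog_arm --pt "0 0 0 0 0 0 -1" --pt "0 0 1 0 0 0 -1" --pt "0 0 1 0 0 0 -1" --pt "0 0 2 0 0 0 -1" --pt "0 0 2 0 0 0 -1" --pt "0 0 2 0 0 0 -1" --pt "0 0 2 0 0 0 -1" --pt "0 0 2 0 0 0 -1" --pt "0 0 2 0 0 0 -1" --pt "0 0 2 0 0 0 -1"

```text
time_s: 36.75
tcp_pos: [0.583, -0.3172, 0.2669]
tcp_rot: [0.707, 0.707, 0.001, -0.001]
ft_force: [-0.2, -0.3, -0.4]
finger_gap: 0.0088
grip_force: 58.4
```

Call:
jog_arm --pt "-0.4 3.3 0 0 0 0.005 -1" --pt "-0.4 3.3 0 0 0 0.005 -1" --pt "-0.4 3.3 0 0 0 0.005 -1" --pt "-0.4 3.3 0 0 0 0.005 -1" --pt "-0.4 3.3 0 0 0 0.005 -1" --pt "-0.4 3.3 0 0 0 0.005 -1" --pt "-0.5 3.3 0 0 0 0.005 -1" --pt "-0.5 3.3 0 0 0 0.005 -1" --pt "-0.5 3.3 0 0 0 0.005 -1" --pt "-0.4 3.0 0 0 0 0 -1"

```text
time_s: 37.75
tcp_pos: [0.5398, 0.0115, 0.2662]
tcp_rot: [0.691, 0.723, 0.002, -0.001]
ft_force: [0.6, 0.5, 0.4]
finger_gap: 0.0092
grip_force: 58.5
```

Call:
jog_arm --pt "0 0 0 0.087 0 0 -1" --pt "0 0 0 0.087 0 0 -1" --pt "0 0 0 0.087 0 0 -1" --pt "0 0 0 0.087 0 0 -1" --pt "0 0 0 0.087 0 0 -1" --pt "0 0 0 0.087 0 0 -1" --pt "0 0 0 0.087 0 0 -1" --pt "0 0 0 0.087 0 0 -1" --pt "0 0 0 0.087 0 0 -1" --pt "0 0 0 0.087 0 0 -1"

```text
time_s: 38.75
tcp_pos: [0.5407, 0.0087, 0.266]
tcp_rot: [0.626, 0.655, 0.307, -0.292]
ft_force: [-0.4, 0.4, -0.4]
finger_gap: 0.009
grip_force: 58.5
```

Call:
jog_arm --pt "0 0 -2 0 0 0 -1" --pt "0 0 -2 0 0 0 -1" --pt "0 0 -2 0 0 0 -1" --pt "0 0 -2 0 0 0 -1" --pt "0 0 -2 0 0 0 -1" --pt "0 0 -2 0 0 0 -1" --pt "0 0 -2 0 0 0 -1" --pt "0 0 -2 0 0 0 -1" --pt "0 0 -1.5 0 0 0 -1" --pt "0 0 -1 0 0 0 -1"

```text
time_s: 39.75
tcp_pos: [0.5401, 0.0096, 0.0793]
tcp_rot: [0.626, 0.655, 0.306, -0.292]
ft_force: [-1.1, -3.3, 8.3]
finger_gap: 0.0088
grip_force: 59.7
```

Call:
jog_arm --pt "0 0 0 0 0 0 -1" --pt "0 0 0 0 0 0 -0.4" --pt "0 0 0 0 0 0 -0.4" --pt "0 0 0 0 0 0 -0.4" --pt "0 0 0 0 0 0 -0.4" --pt "0 0 0 0 0 0 -0.4" --pt "0 0 2 0 0 0 -0.4" --pt "0 0 3 0 0 0 -0.4" --pt "0 0 4 0 0 0 -0.4" --pt "0 0 3 0 0 0 -0.4"

```text
time_s: 40.75
tcp_pos: [0.5403, 0.0101, 0.2025]
tcp_rot: [0.626, 0.655, 0.306, -0.292]
ft_force: [0.1, -0.5, -0.1]
finger_gap: 0.0259
grip_force: 0.0
```

Call:
jog_arm --pt "0 0 3 -0.087 0 0 -0.4" --pt "0 0 3 -0.087 0 0 -0.4" --pt "0 0 2 -0.087 0 0 -0.4" --pt "0 0 2 -0.087 0 0 -0.4" --pt "0 0 2 -0.087 0 0 -0.4" --pt "0 0 0 -0.087 0 0 -0.4" --pt "0 0 0 -0.087 0 0 -0.4" --pt "0 0 0 -0.087 0 0 -0.4" --pt "0 0 0 -0.087 0 0 -0.4" --pt "0 0 0 -0.087 0 0 -0.4"

```text
time_s: 41.75
tcp_pos: [0.5399, 0.0099, 0.3209]
tcp_rot: [0.691, 0.723, 0.0, 0.001]
ft_force: [0.3, 0.7, -1.6]
finger_gap: 0.0257
grip_force: 0.0
```

```bash
python3 - <<'E'
from meas import *
p,d,c=shot('wrist','w10'); cv2.imwrite('pics/w10.png',p)
shot('top','top3'); p,d,c=load('top3'); C=cloud(c,d); x,y,z=C[...,0],C[...,1],C[...,2]
for lo,hi in((.09,.12),(.2,.24)):
    q=C[(d>0)&(x>.58)&(x<.75)&(abs(y-.005)<.08)&(z>lo)&(z<hi)]; print('lid',lo,len(q),np.percentile(q,[2,50,98],0).round(3).tolist())
p,d,c=load('w10'); C=cloud(c,d); x,y,z=C[...,0],C[...,1],C[...,2]
for lo,hi in((.08,.11),(.15,.18),(.2,.225)):
    q=C[(d>0.05)&(x>.58)&(x<.75)&(abs(y-.02)<.08)&(z>lo)&(z<hi)]; print('lidw',lo,len(q),np.percentile(q,[2,50,98],0).round(3).tolist())
E
```

```text
t 41.75 tcp [0.5399 0.0099 0.3209] ty [0.999 0.045 0.001] tz [ 0.001 -0.    -1.   ] gap 0.0257 grip 0.0 F [ 0.3  0.7 -1.6] q [ 0.21  0.5  -0.5   1.69  0.27  1.02 -0.34]
t 41.8 tcp [0.5397 0.0147 0.3214] ty [0.999 0.053 0.002] tz [ 0.002  0.    -1.   ] gap 0.0255 grip 0.0 F [0.6 4.3 1.2] q [ 0.2   0.5  -0.5   1.69  0.28  1.02 -0.34]
lid 0.09 723 [[0.645, -0.068, 0.093], [0.715, 0.025, 0.117], [0.748, 0.076, 0.12]]
lid 0.2 572 [[0.638, -0.071, 0.204], [0.647, -0.001, 0.218], [0.689, 0.058, 0.235]]
lidw 0.08 909 [[0.643, -0.056, 0.081], [0.647, 0.032, 0.096], [0.735, 0.097, 0.11]]
lidw 0.15 1526 [[0.639, -0.056, 0.151], [0.642, 0.027, 0.166], [0.647, 0.097, 0.179]]
lidw 0.2 4208 [[0.636, -0.051, 0.201], [0.661, 0.024, 0.215], [0.688, 0.094, 0.224]]
```

View pics/w10.png

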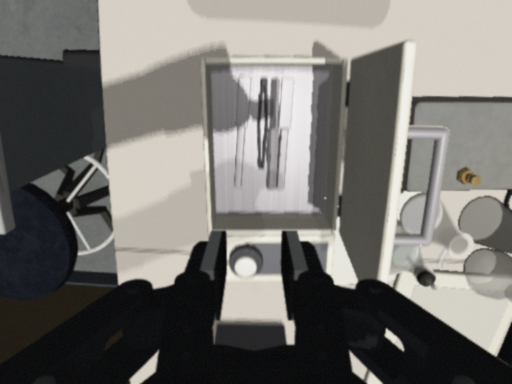

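All three spatulas and the forceps lie within the tray (px (241,130), (275,135), (286,125), forceps (262,120)). Regrip the handle and close.

Call:
jog_arm --pt "1.8 0 0.3 0 0 0 -0.5" --pt "1.8 0 0.3 0 0 0 -0.5" --pt "1.8 0 0 0 0 0 -0.5" --pt "1.8 0 0 0 0 0 -0.5" --pt "1.8 0 0 0 0 0 -0.5" --pt "1.8 0 0 0 0 0 -0.5" --pt "1.8 0 0 0 0 0 -0.5" --pt "1.8 0 0 0 0 0 -0.5" --pt "0 0 0 0 0 0 -0.5" --pt "0 0 0 0 0 0 -0.5"

```text
time_s: 42.85
tcp_pos: [0.6835, 0.0086, 0.3255]
tcp_rot: [0.691, 0.722, 0.001, -0.002]
ft_force: [-0.7, -0.3, -0.7]
finger_gap: 0.0213
grip_force: 0.0
```

```bash
python3 - <<'E'
from meas import *
p,d,c=shot('wrist','w11'); C=cloud(c,d); x,y,z=C[...,0],C[...,1],C[...,2]
q=C[(d>0.03)&(x>.66)&(x<.72)&(abs(y-.009)<.06)&(z>.19)&(z<.235)]; print(len(q),np.percentile(q,[2,50,98],0).round(4).tolist())
E
```

```text
t 42.85 tcp [0.6835 0.0086 0.3255] ty [ 0.999  0.044 -0.001] tz [-0.001  0.004 -1.   ] gap 0.0213 grip 0.0 F [-0.7 -0.3 -0.7] q [ 0.14  0.72 -0.46  1.22  0.31  1.27 -0.27]
2110 [[0.6616, -0.0362, 0.2121], [0.6827, 0.0173, 0.2159], [0.6904, 0.0602, 0.2178]]
```

Call:
jog_arm --pt "0 0 -3 0 0 0 -0.5" --pt "0 0 -3 0 0 0 -0.5" --pt "0 0 -2 0 0 0 -0.5" --pt "0 0 -2 0 0 0 -0.5" --pt "0 0 -1.5 0 0 0 -0.5" --pt "0 0 -1 0 0 0 -0.5" --pt "0 0 -0.7 0 0 0 -0.5" --pt "0 0 0 0 0 0 -0.5" --pt "0 0 0 0 0 0 -1" --pt "0 0 0 0 0 0 -1" --newtons 20

```text
time_s: 43.9
tcp_pos: [0.6847, 0.0098, 0.1951]
tcp_rot: [0.691, 0.723, 0.002, -0.0]
ft_force: [0.8, -0.8, -1.2]
finger_gap: 0.0088
grip_force: 19.8
```

Call:
jog_arm --pt "0 0 0 0 0 0 -1" --pt "0 0 0 0 0 0 -1" --pt "-1.15 -0.05 0.2 0 0 0 -1" --pt "-1.15 -0.05 0.15 0 0 0 -1" --pt "-1.15 -0.05 0 0 0 0 -1" --pt "-1.15 -0.05 0 0 0 0 -1" --pt "-1.15 -0.05 -0.15 0 0 0 -1" --pt "-1.15 -0.05 -0.2 0 0 0 -1" --pt "-1.1 -0.05 -0.3 0 0 0 -1" --pt "-1.1 -0.05 -0.4 0 0 0 -1"

```text
time_s: 44.9
tcp_pos: [0.5949, 0.0055, 0.1887]
tcp_rot: [0.691, 0.723, 0.003, 0.001]
ft_force: [1.8, -1.1, 3.6]
finger_gap: 0.0091
grip_force: 20.3
```

Call:
jog_arm --pt "-1.05 -0.05 -0.5 0 0 0 -1" --pt "-1 -0.05 -0.5 0 0 0 -1" --pt "-0.95 -0.05 -0.6 0 0 0 -1" --pt "-0.95 -0.05 -0.7 0 0 0 -1" --pt "-0.85 -0.05 -0.8 0 0 0 -1" --pt "-0.85 0 -0.8 0 0 0 -1" --pt "-0.75 -0.05 -0.9 0 0 0 -1" --pt "-0.7 0 -0.9 0 0 0 -1" --pt "-0.6 -0.05 -1 0 0 0 -1" --pt "-0.55 0 -1 0 0 0 -1"

```text
time_s: 45.9
tcp_pos: [0.5122, 0.0016, 0.1109]
tcp_rot: [0.691, 0.723, 0.002, 0.001]
ft_force: [2.0, -1.9, 1.5]
finger_gap: 0.0089
grip_force: 20.7
```

Call:
jog_arm --pt "-0.45 -0.05 -1.1 0 0 0 -1" --pt "-0.4 0 -1.1 0 0 0 -1" --pt "0 0 -0.3 0 0 0 -1" --pt "0 0 -0.2 0 0 0 -1" --pt "0 0 0 0 0 0 -1" --pt "0 0 0 0 0 0 -1" --pt "0 0 0 0 0 0 -1" --pt "0 0 0 0 0 0 -1" --pt "0 0 0 0 0 0 -1" --pt "0 0 0 0 0 0 -1"

```text
time_s: 46.9
tcp_pos: [0.5033, 0.0014, 0.0856]
tcp_rot: [0.691, 0.723, 0.002, 0.001]
ft_force: [-2.4, -1.0, 19.4]
finger_gap: 0.0089
grip_force: 23.0
```

Call:
jog_arm --pt "0 0 0 0 0 0 -0.4" --pt "0 0 0 0 0 0 -0.4" --pt "0 0 0 0 0 0 -0.4" --pt "0 0 0 0 0 0 -0.4" --pt "0 0 1.5 0 0 0 -0.4" --pt "0 0 2 0 0 0 -0.4" --pt "0 0 3 0 0 0 -0.4" --pt "0 0 3 0 0 0 -0.4" --pt "0.5 -2 3 0 0 0 -0.4" --pt "0.5 -3 0 0 0 0 -0.7"

```text
time_s: 47.9
tcp_pos: [0.5149, -0.0463, 0.212]
tcp_rot: [0.689, 0.724, 0.005, 0.001]
ft_force: [-0.1, 0.1, -0.2]
finger_gap: 0.0134
grip_force: 0.0
```

Call:
jog_arm --pt "0.5 -3 0 0 0 0 -1" --pt "0.5 -3 0 0 0 0 -1" --pt "0.5 -2 0 0 0 0 -1" --pt "0.5 -1 0 0 0 0 -1" --pt "0 0 0 0 0 0 -1" --pt "0 0 0 0 0 0 -1" --pt "0 0 0 0 0 0 -1" --pt "0 0 0 0 0 0 -1" --pt "0 0 0 0 0 0 -1" --pt "0 0 0 0 0 0 -1"

```text
time_s: 48.9
tcp_pos: [0.5321, -0.1379, 0.2084]
tcp_rot: [0.691, 0.723, 0.001, -0.001]
ft_force: [-0.3, 0.1, -0.4]
finger_gap: 0.0004
grip_force: 0.0
```

```bash
python3 - <<'E'
from meas import *
for n in('wrist','top'):
    p,d,c=shot(n,n+'12'); C=cloud(c,d); x,y,z=C[...,0],C[...,1],C[...,2]
    q=C[(d>.1)&(abs(x-.563)<.08)&(abs(y-.004)<.1)&(abs(z-.08)<.025)]; A=np.c_[q[:,:2],np.ones(len(q))]; s=abs(q[:,2]-np.median(q[:,2]))<.012
    print(n,'lid',len(q),np.median(q[:,2]),'plane',np.linalg.lstsq(A[s],q[s,2],rcond=None)[0])
    b=C[(d>.1)&(abs(x-.535)<.025)&(abs(y+.143)<.025)&(z>.07)&(z<.1)&(p.max(2)>150)]; print('btn',len(b),b.mean(0).round(4),np.median(b[:,2]),cv2.minAreaRect((b[:,:2]*1000).astype(np.float32)))
E
```

```text
t 48.9 tcp [ 0.5321 -0.1379  0.2084] ty [0.999 0.046 0.001] tz [ 0.     0.003 -1.   ] gap 0.0004 grip 0.0 F [-0.3  0.1 -0.4] q [ 0.46  0.65 -0.47  1.81  0.4   0.78 -0.18]
wrist lid 24257 0.07134190553916175 plane [0.00189123 0.00371661 0.07044982]
btn 624 [ 0.5374 -0.1437  0.0832] 0.08312694146616223 ((537.9937133789062, -143.9716339111328), (27.20436668395996, 20.536394119262695), 45.989105224609375)
t 48.95 tcp [ 0.5321 -0.138   0.2084] ty [0.999 0.045 0.001] tz [ 0.     0.003 -1.   ] gap -0.0001 grip 0.0 F [-0.  -0.9 -0.7] q [ 0.46  0.65 -0.47  1.81  0.4   0.78 -0.18]
top lid 1609 0.07101855666551682 plane [ 0.00263255 -0.00397376  0.06978198]
btn 0 [nan nan nan] nan ((0.0, 0.0), (0.0, 0.0), 0.0)<stdin>:6: RuntimeWarning: Mean of empty slice.
  ret = um.true_divide(
  return _methods._mean(a, axis=axis, dtype=dtype,
  ret = ret.dtype.type(ret / rcount)
```

Lid is flat and shut (slope ~0.002). Press the button.

Call:
jog_arm --pt "0.3 -0.5 -2 0 0 0 -1" --pt "0 0 -3 0 0 0 -1" --pt "0 0 -3 0 0 0 -1" --pt "0 0 -2 0 0 0 -1" --pt "0 0 -1.5 0 0 0 -1" --pt "0 0 0 0 0 0 -1" --pt "0 0 0 0 0 0 -1" --pt "0 0 0 0 0 0 -1" --pt "0 0 0 0 0 0 -1" --pt "0 0 0 0 0 0 -1"

```text
time_s: 50.0
tcp_pos: [0.5356, -0.1435, 0.0941]
tcp_rot: [0.691, 0.723, 0.002, -0.0]
ft_force: [-0.3, 0.1, -0.0]
finger_gap: 0.0002
grip_force: 0.0
```

Call:
jog_arm --pt "0 0 -0.5 0 0 0 -1" --pt "0 0 -0.4 0 0 0 -1" --pt "0 0 -0.3 0 0 0 -1" --pt "0 0 -0.2 0 0 0 -1" --pt "0 0 -0.1 0 0 0 -1" --pt "0 0 -0.1 0 0 0 -1" --pt "0 0 0 0 0 0 -1" --pt "0 0 0 0 0 0 -1" --pt "0 0 0 0 0 0 -1" --pt "0 0 0 0 0 0 -1"

```text
time_s: 51.0
tcp_pos: [0.5351, -0.1434, 0.0774]
tcp_rot: [0.691, 0.723, 0.001, -0.001]
ft_force: [-0.5, -0.6, 3.8]
finger_gap: 0.0001
grip_force: 2.1
```

Call:
jog_arm --pt "0 0 -0.2 0 0 0 -1" --pt "0 0 -0.2 0 0 0 -1" --pt "0 0 -0.1 0 0 0 -1" --pt "0 0 -0.1 0 0 0 -1" --pt "0 0 0 0 0 0 -1" --pt "0 0 0 0 0 0 -1" --pt "0 0 0 0 0 0 -1" --pt "0 0 0 0 0 0 -1" --pt "0 0 0 0 0 0 -1" --pt "0 0 0 0 0 0 -1"

```text
time_s: 52.0
tcp_pos: [0.5352, -0.1434, 0.0754]
tcp_rot: [0.691, 0.723, 0.001, 0.001]
ft_force: [-10.0, 0.5, 42.1]
finger_gap: -0.0
grip_force: 21.1
```

Call:
jog_arm --pt "0 0 1 0 0 0 -1" --pt "0 0 2 0 0 0 -1" --pt "0 0 3 0 0 0 -1" --pt "0 0 3 0 0 0 -1" --pt "0 -1 3 0 0 0 -1" --pt "0 -3 3 0 0 0 -1" --pt "0 -3 2 0 0 0 -1" --pt "0 -3 0 0 0 0 -1" --pt "0 0 0 0 0 0 -1" --pt "0 0 0 0 0 0 -1"

```text
time_s: 53.0
tcp_pos: [0.5347, -0.2437, 0.2406]
tcp_rot: [0.692, 0.722, 0.001, -0.001]
ft_force: [-0.4, 0.4, -0.6]
finger_gap: -0.0003
grip_force: 0.0
```

```bash
python3 - <<'E'
from meas import *
p,d,c=shot('wrist','w13'); cv2.imwrite('pics/w13.png',p); C=cloud(c,d); x,y,z=C[...,0],C[...,1],C[...,2]
b=C[(d>.1)&(abs(x-.535)<.012)&(abs(y+.143)<.012)&(z>.06)&(z<.1)]; print('btn',len(b),np.median(b[:,2]))
q=C[(d>.1)&(abs(x-.58)<.05)&(abs(y+.03)<.07)&(abs(z-.075)<.03)]; print('lid',np.median(q[:,2]))
shot('top','top4'); sticks('top4',((.12,.17),)); p,d,c=load('top4');C=cloud(c,d)
q=C[(abs(C[...,0]-.418)<.05)&(abs(C[...,1]+.382)<.05)&(C[...,2]>.1)&(C[...,2]<.12)]; print('bottle',len(q),q.mean(0))
E
```

```text
t 53.0 tcp [ 0.5347 -0.2437  0.2406] ty [ 0.999  0.043 -0.   ] tz [-0.     0.004 -1.   ] gap -0.0003 grip 0.0 F [-0.4  0.4 -0.6] q [ 0.64  0.66 -0.51  1.66  0.38  0.92  0.03]
btn 831 0.08302792787128571
lid 0.07090322520004114
t 53.05 tcp [ 0.535  -0.2423  0.2406] ty [ 0.999  0.046 -0.   ] tz [-0.     0.005 -1.   ] gap 0.0002 grip 0.0 F [0.5 1.3 0.1] q [ 0.64  0.66 -0.51  1.66  0.38  0.92  0.03]
top4 0.12 20 mean [ 0.5831 -0.3779  0.1338] std [0.0033 0.0031 0.0031] uv [309.8 167. ] bgr [61. 54. 52.]
bottle 48 [ 0.41582049 -0.39431664  0.10919317]
```

View pics/w13.png

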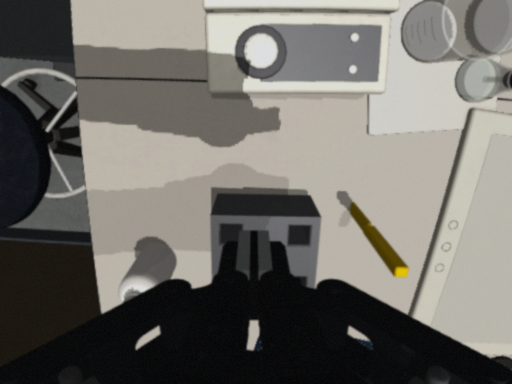

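The button at px (262,50) is up again, the lid is shut, the visible holder wells are empty and the pen still stands.

```bash
python3 -c "
from station import bot
print(bot.hand_in())"
```

```text
the job is handed in; nothing more can be done
None
```

I handed the job in: the three spatulas present and the forceps are in the tray, the lid is shut, and the start button was pressed to its stop and is up again; the pen still stands in the holder and nothing touched the bottle or tape, but the hand-in returned no verdict.

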